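Open the dark box and hold the lens plate out at its mark

ROBOT

A 6-joint arm with a two-finger parallel gripper is mounted at the origin on the work surface. World frame = base frame: x ahead of the robot, y to its left, z up, the work surface at z = 0. Lengths are in m, angles in rad, forces in N, time in s.
With the tool pointing down it reaches from about 0.325 to 0.775 m from the base axis. Payload 9.3 kg.
Tool frame: the origin (TCP) lies at the very end of the fingers, on their centre line; the grasp point (between the pads) lies 19 mm behind it; z points along the fingers, y is the line along which they close (so a half turn about z gives the same grasp; the last joint's range is limited). The gripper opens to 85 mm and grips with 20 to 120 N. Pads are 22 mm wide; open, the fingers measure 114 mm over their backs; the gripper's body (76 mm by 85 mm) begins 54 mm behind the grasp point. The pads swing forward as they close: fully open they stand 13 mm farther back than shut.
Start: joints at [-1.284, 0.259, 0.021, 1.334, 0, 1.418], TCP at [0.234, -0.498, 0.231] pointing down, gripper open.
Joint ranges: [-3.04, 3.04], [-0.91, 1.82], [-1.04, 1.36], [-1.92, 1.95], [-1.52, 1.45], [-3.14, 3.14]. Speed limits (rad/s): [2.22, 2.22, 2.79, 3.14, 3.14, 3.14].

INTERFACE

Orientations are given as a rotation vector (axis times angle).
In Python, from station import read_state, capture, close_job gives the robot as it stands.
- The arm moves only by the shell command python3 -m inch 'ROWS'. ROWS is JSON, one flat list of numbers, 5 for each row, row after row: the opening in per cent of the stroke, from 0 (shut) to 100 (fully open), then the shift along the tool's x, y, z in cm, then the turn about the tool's z in rad. In form: [jaw, dx, dy, dz, spin, jaw, dx, dy, dz, spin, ...]. A call has 1 to 5 rows; each row shifts and turns the commanded pose from where the row before left it, along the tool's axes as they then stand; what a row does not reach is not made up. A row lasts 1/12 s, in which the tool goes at most 41.7 mm and 7.16 degrees, less where a joint would pass 70% of its speed; a pose out of reach is approached as far as the arm can. A call with a gripper value outside its range is refused whole. The fingers move at their own pace and stop on an object; the grip force is fixed at half the most. Time passes only in rows, so rows that do not move let the fingers close. It gives the time, the measured TCP pose, the force, the opening and the grip force at its end, in the units of the state.
- read_state(): the state, without advancing time (a new reading comes with each control period).
- capture(name): name is "scene" or "top" or "wrist"; returns a dict with "image" (400x640x3 uint8, red, green, blue), "fx", "fy", "cx", "cy" (pixels), "eye" and "attitude" of the camera in the world; the wrist camera has in their place "T_tool_cam" (4x4, takes a point from camera to tool coordinates, whose origin is the TCP and whose axes are the flange's). Camera axes: x right, y up, looking along -z (the intrinsics and any distortion apply to the point x, -y, -z); pixel columns grow to the right and rows downward; lengths in m; the calibration is good to about 2 mm. A picture is of the moment at which its call begins: read the wrist's pose just before it. There is no depth.
- close_job(): hands the job in; it is judged then, once.
The state is a dict: "t": time; "joint_positions": joint angles; "dq": joint speeds; "joint_torque": joint torques, N m; "position": TCP position; "eef_rot": TCP orientation; "force": force on the tool from outside, world axes, zero at the start; "wrist_torque": the same for the moment, N m; "width": finger opening in m; "finger_force": force on a finger pad.
Only numpy, scipy, OpenCV 4.12 (cv2) and the standard library are available. Lean on these libraries where they do the work, as an engineer would, in place of code of your own. Each camera call takes 0.05 s, during which the arm holds its last target. There are 200 camera calls.

TASK

Lift the hood of the dark box open until it rests back on its stop. Then slide the lens plate outward along the deck, over the yellow front edge, until the red line across the plate lies along that edge; do not lift the plate or let it tip. It would tip over by itself there, so finish while still holding it level at the mark with the gripper, and leave the other things on the table where they are.

Things in the scene. Friction and masses are not known exactly. Their poses are not given: they have to be found in the camera images.
- dark_box: Fixed dark grey plinth of the dark box, 210 mm deep (its x) by 220 mm wide (its y) by 70 mm high; its flat top at 70 mm is the deck on which the plate slides. Origin: centre of its underside, on the table. Its own -x axis points outward over the front edge, its +x to the hinge side; it stands with its front roughly to the robot's right.
- hood (a joint): Angle of the black hood (0.4 kg) over the deck: 0 closed, grows as its front is lifted; the stop is at 1.75 rad, leaning back past upright. Hinge with light friction; let go below about 1.05 rad it falls shut, beyond about 1.2 rad it falls open to the stop.
- hood_hinge (a point): Middle of the hood's hinge line, at deck height on the rear edge of the deck (105 mm to +x of the box centre). The hinge line runs along the box's y axis. The hood is a 210 x 220 x 75 mm shell with 3 mm walls, open below; its sides and top swing up with it and nothing stands around the deck when it is open.
- hood_bar (a point): Middle of the round orange pull bar on the hood's front: 10 mm thick, 120 mm long along the box's y axis, standing 42 mm out from the hood's front face; closed it is 125 mm above the table, 252 mm in front of the hinge line and 55 mm above it. It moves with the hood. Gap of 37 mm between bar and hood; space is free below and in front of it.
- deck_edge (a point): Middle of the deck's front top edge (yellow strip, 8 mm wide on top, runs along the box's y axis), at deck height. Axes as the dark box: -x is outward.
- plate: Loose aluminium plate under the hood, 150 mm long (its x) by 90 mm wide by 10 mm thick, 0.3 to 0.6 kg with the parts fixed on it. Origin: centre of its underside, lying on the deck. Its -x end goes out first. It carries a blue grip block near its rear and a black lens mount (20 mm post, 38 mm lens ring, top 60 mm above the plate's underside) 45 mm to -x of its centre. Its centre of mass is within 2 mm of its centre, so 15 mm beyond the deck's edge at the goal.
- plate_mark (a point): Middle of the red line, 3 mm wide, across the top of the plate (along the plate's y), 15 mm to +x of the plate's centre, on its top face 10 mm above the underside; axes as the plate. At the goal it is right above the deck's front edge, so that 90 mm of plate overhangs.
- plate_block (a point): Centre of the blue grip block fixed on the plate, 35 mm to +x of the plate's centre: 18 mm thick along the plate's x, 40 mm wide along its y, 40 mm high, its top 50 mm above the plate's underside. This point is at mid-height, 30 mm above the plate's underside.
- post_holder: Loose black post holder, 56 mm foot, 55 mm high, a bystander. Origin: centre of its underside.
- lens_jar: Loose amber jar, 54 mm across, 65 mm high, a bystander. Origin: centre of its underside.
- mirror_block: Loose red mirror mount on a 50 mm steel foot, 56 mm high, a bystander. Origin: centre of its underside.

How it is judged:
On the way, in this order (a step that is already met when the one before it is completed fails the run):
1. the hood rests open on its stop (value of joint hood above 1.68 rad), for 0.3 s.
2. the plate's red line has come to the deck's front edge, the plate level (x of plate_mark in the frame of deck_edge below 0.006 m and angle between plate's own z axis and vertical below 0.06 rad), for 0.1 s.
At the end, for the whole second after the job is handed in: Hood open on its stop (over 1.68 rad); red line within 6 mm of the deck's front edge, along it within 0.1 rad, over the deck's width; plate level within 0.06 rad, at deck height within 3 mm, still, held by the fingers (over 0.5 N), propped by nothing but deck and fingers (all of step 2 and value of joint hood above 1.68 rad and x of plate_mark in the frame of deck_edge above -0.006 m and y of plate_mark in the frame of deck_edge between -0.075 and 0.075 m and z of plate_mark in the frame of deck_edge between 0.007 and 0.013 m and angle between the x axis of plate and the x axis of dark_box, either way round below 0.1 rad and contact force between the fingers and plate above 0.5 N and contact force between plate and lens_jar below 0.1 N and contact force between plate and post_holder below 0.1 N and contact force between plate and mirror_block below 0.1 N and linear speed of plate below 0.02 m/s); the arm keeps its last pose, push and grip.
It fails at once if the plate tips (angle between plate's own z axis and vertical above 0.2 rad).
It fails at once if the plate is lifted off the deck (z of plate in the frame of dark_box above 0.09 m).
It fails at once if a bystander is disturbed (distance of any of lens_jar, post_holder, mirror_block from where it was at the start of the episode above 0.02 m).
It also fails if it takes over 54 s, if anything falls off the work surface, if the arm or the gripper's body presses on something with over 40 N, if the wrist force passes 120 N, or if a joint passes its speed limit or range.

## Working session

There is one attempt and no reset: what is moved stays moved. The work goes in short steps, Python scripts to look and compute and a shell command to move; the robot and the scene stay as the last step left them, time stands still between calls to the robot, and variables do not carry over. Pictures are saved under pics/ and viewed, at most 10 in all, crops included, and the job is handed in when it is done.

```bash
ls; mkdir -p pics
python3 - <<'E'
from station import *
import cv2,numpy as np
print(read_state())
for n in("scene","top"):
    c=capture(n); cv2.imwrite(f"pics/{n}0.png",c["image"][:,:,::-1]); c.pop("image"); print(n,c)
E
```

```text
pics
{'t': 0.0, 'joint_positions': array([-1.28360738e+00,  2.59178689e-01,  2.07475155e-02,  1.33371040e+00,
       -2.18183689e-06,  1.41820718e+00]), 'dq': array([-6.96128070e-05, -6.46137597e-04,  6.98888631e-04,  1.31934995e-03,
       -1.01974559e-03,  5.12083581e-04]), 'joint_torque': array([-1.98072298e-04, -5.55642986e+01,  3.44524240e+01,  1.35857170e-02,
       -9.32969260e-05, -2.09980368e-05]), 'position': array([ 0.23407303, -0.49738136,  0.23066791]), 'eef_rot': array([-3.06463856e+00, -6.84955666e-01,  1.45462196e-04]), 'force': array([ 0.04608426, -0.48047694, -1.04499274]), 'wrist_torque': array([-0.01978097,  0.00291009,  0.00576563]), 'finger_force': 0.0, 'width': 0.0854094562681527}
scene {'fx': 498.1338797429335, 'fy': 498.1338797429335, 'cx': 319.37352691328135, 'cy': 199.03306147124331, 'eye': array([ 1.31207942, -0.65191017,  1.02897943]), 'attitude': array([0.78857265, 0.34893584, 0.76685683])}
top {'fx': 383.3081781637383, 'fy': 383.3081781637383, 'cx': 320.58274906632266, 'cy': 198.96030030385242, 'eye': array([0.43009201, 0.02217443, 1.19582964]), 'attitude': array([ 0.09071591, -0.08546805, -1.5429483 ])}
```

View pics/scene0.png

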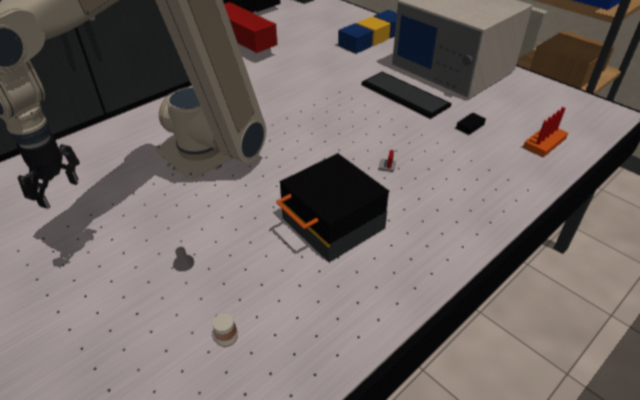

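View pics/top0.png

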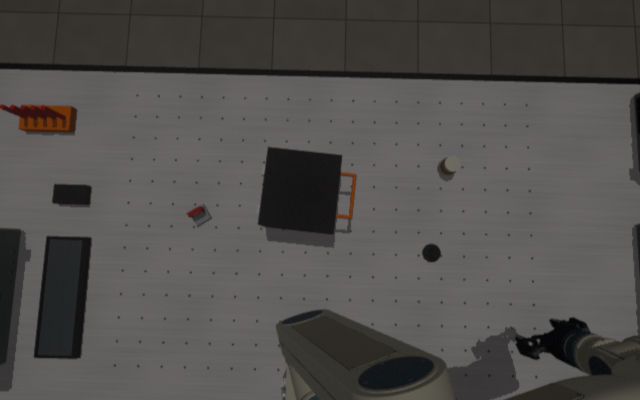

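The top view shows the hood's corners at about (268,148), (342,155), (336,235) and (259,225). The bar runs from (355,174) to (351,217), the jar is at (450,165), the post holder at (431,253) and the mirror mount at (199,213).

```bash
cat > h.py <<'E'
import numpy as np, cv2
from scipy.spatial.transform import Rotation as R
from station import read_state, capture
def cam(c,st=None):
    if "eye" in c: return np.array(c["eye"]), R.from_rotvec(c["attitude"]).as_matrix()
    T=np.eye(4);T[:3,:3]=R.from_rotvec(st["eef_rot"]).as_matrix();T[:3,3]=st["position"]
    T=T@np.array(c["T_tool_cam"]); return T[:3,3],T[:3,:3]
def onplane(c,uv,z,st=None):
    e,A=cam(c,st); d=A@np.array([(uv[0]-c["cx"])/c["fx"],-(uv[1]-c["cy"])/c["fy"],-1])
    return e+d*(z-e[2])/d[2]
def proj(c,p,st=None):
    e,A=cam(c,st); q=A.T@(np.array(p)-e); return np.array([c["cx"]+c["fx"]*q[0]/-q[2], c["cy"]-c["fy"]*q[1]/-q[2]])
E
python3 - <<'E'
from h import *
c=capture("top"); s=capture("scene"); print(c.keys())
np.set_printoptions(precision=4,suppress=True)
P=[onplane(c,p,.145) for p in[(268,148),(342,155),(336,235),(259,225)]]
for i in range(4): print(P[i],np.linalg.norm(P[i]-P[i-1]))
m=np.mean(P,0); print("c",m, proj(s,m))
for p in[(355,174),(351,217)]: b=onplane(c,p,.125); print("bar",b,proj(s,b))
for n,p in dict(jar=(450,165),post=(431,253),mir=(199,213)).items(): print(n,onplane(c,p,.05))
im=c["image"][120:270,230:480]; cv2.imwrite("pics/topc.png",cv2.resize(im,None,fx=3.2,fy=3.2,interpolation=cv2.INTER_CUBIC)[:,:,::-1])
E
```

```text
dict_keys(['image', 'fx', 'fy', 'cx', 'cy', 'eye', 'attitude'])
[0.6886 0.1783 0.145 ] 0.21651035013049613
[ 0.674  -0.0293  0.145 ] 0.2081574273413217
[ 0.451  -0.0174  0.145 ] 0.22335777095627726
[0.4727 0.194  0.145 ] 0.21250290860360527
c [0.5716 0.0814 0.145 ] [332.3832 185.3136]
bar [ 0.6247 -0.0682  0.125 ] [304.8259 227.0794]
bar [ 0.5026 -0.059   0.125 ] [277.2132 202.1045]
jar [ 0.6735 -0.3625  0.05  ]
post [ 0.4071 -0.3032  0.05  ]
mir [0.5078 0.391  0.05  ]
```

View pics/topc.png

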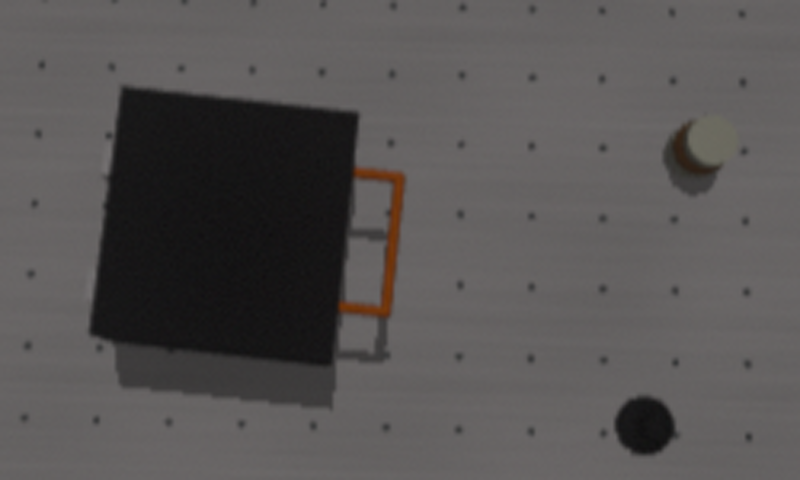

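Run:
```python
from h import *
np.set_printoptions(precision=4,suppress=True)
c=capture("top"); f=lambda u,v:(230+u/3.2,120+v/3.2)
P=[onplane(c,f(*p),.145) for p in[(122,88),(358,113),(332,364),(91,334)]]
for i in range(4): print(P[i],np.linalg.norm(P[i]-P[i-1]))
m=np.mean(P,0); v=(P[0]+P[3]-P[1]-P[2]);w=P[0]-P[3];print("c",m,"yaw",np.arctan2(v[1],v[0]),np.arctan2(w[1],w[0])+np.pi/2)
a,b=[onplane(c,f(*p),.125) for p in[(400,175),(387,314)]]
d=a-b;print("bar",a,b,(a+b)/2,np.linalg.norm(d),np.arctan2(d[1],d[0])+np.pi/2)
st=read_state();print(R.from_rotvec(st["eef_rot"]).as_matrix())
```

```text
[0.6901 0.178  0.145 ] 0.21642893119741868
[ 0.6731 -0.029   0.145 ] 0.20771507301499942
[ 0.4542 -0.0112  0.145 ] 0.21962589587193748
[0.4744 0.1956 0.145 ] 0.20777041143962907
c [0.5729 0.0834 0.145 ] yaw 1.481189046252445 1.4894188351812958
bar [ 0.6228 -0.0682  0.125 ] [ 0.4994 -0.0589  0.125 ] [ 0.5611 -0.0636  0.125 ] 0.1237119849437702 1.494987820168791
[[ 0.9048  0.4258 -0.0002]
 [ 0.4258 -0.9048  0.0006]
 [ 0.0001 -0.0006 -1.    ]]
```

```bash
S='-0.124'
python3 -m inch '[100,0,0,0,-0.124,100,0,0,0,-0.124,100,0,0,0,-0.124,100,0,0,0,-0.124,100,0,0,0,-0.124]' >/dev/null
python3 -m inch '[100,0,0,0,-0.124,100,0,0,0,-0.124,100,0,0,0,-0.124,100,0,0,0,-0.124,100,0,0,0,-0.124]' >/dev/null
python3 -m inch '[100,0,0,0,-0.124,100,0,0,0,-0.124,100,0,0,0,-0.124,100,0,0,0,-0.124,100,0,0,0,-0.124]' >/dev/null
python3 -m inch '[100,0,0,0,-0.124,100,0,0,0,-0.124,100,0,0,0,-0.124,100,0,0,0,-0.124,100,0,0,0,-0.124]'
python3 -m inch '[100,0,0,0,-0.124,100,0,0,0,-0.017,100,0,0,0,0]'
python3 -m inch '[100,-1.94,3,0,0,100,-1.94,3,0,0,100,-1.94,3,0,0,100,-1.94,3,0,0,100,-1.94,3,0,0]'
python3 -m inch '[100,-1.94,3,0,0,100,-1.94,3,0,0,100,-1.94,3,0,0,100,-1.94,3,0,0,100,-1.94,3,0,0]'
python3 -m inch '[100,-1.94,3,0,0,100,-1.94,3,0,0,100,-1.94,3,0,0,100,-1.94,3,0,0,100,-1.94,3,0,0]'
python3 -m inch '[30,0,0,0,0,30,0,0,0,0,30,0,0,0,0]'
python3 - <<'E'
from h import *
np.set_printoptions(precision=4,suppress=True)
st=read_state();c=capture("wrist");cv2.imwrite("pics/w1.png",c["image"][:,:,::-1])
T=R.from_rotvec(st["eef_rot"]).as_matrix();print(T,st["position"],st["joint_positions"],st["width"])
print(np.array(c["T_tool_cam"]),[k for k in c])
print(proj(c,[.5611,-.0636,.125],st))
E
```

```text
t: 1.92
position: [0.2341, -0.4976, 0.2312]
eef_rot: [-0.338, -3.123, -0.0]
force: [-0.3, 0.5, -0.4]
width: 0.0855
finger_force: 0.0
t: 2.17
position: [0.2342, -0.4976, 0.2312]
eef_rot: [-0.131, -3.139, -0.0]
force: [0.2, 0.1, 0.1]
width: 0.0857
finger_force: 0.0
t: 2.58
position: [0.3436, -0.3546, 0.2313]
eef_rot: [0.135, 3.139, -0.0]
force: [0.4, -0.7, 0.9]
width: 0.0856
finger_force: 0.0
t: 3.0
position: [0.4525, -0.2127, 0.2315]
eef_rot: [0.134, 3.138, -0.0]
force: [0.6, -1.5, -0.8]
width: 0.0852
finger_force: 0.0
t: 3.42
position: [0.5614, -0.0709, 0.2314]
eef_rot: [0.134, 3.139, -0.0]
force: [0.4, -0.2, -0.2]
width: 0.0858
finger_force: 0.0
t: 3.67
position: [0.5603, -0.0726, 0.231]
eef_rot: [-0.13, -3.138, 0.0]
force: [-0.7, -0.5, 0.1]
width: 0.0516
finger_force: 0.0
[[-0.9966  0.0824 -0.0007]
 [ 0.0824  0.9966 -0.0001]
 [ 0.0007 -0.0001 -1.    ]] [ 0.5603 -0.0726  0.231 ] [-0.2772  0.2849  0.0577  1.3442 -0.0003 -0.1947] 0.051612430844324576
[[-0.0013  0.9591  0.283   0.0727]
 [ 1.      0.0016 -0.001   0.0006]
 [-0.0014  0.283  -0.9591 -0.1429]
 [ 0.      0.      0.      1.    ]] ['image', 'fx', 'fy', 'cx', 'cy', 'T_tool_cam']
[326.0964 192.8006]
```

View pics/w1.png

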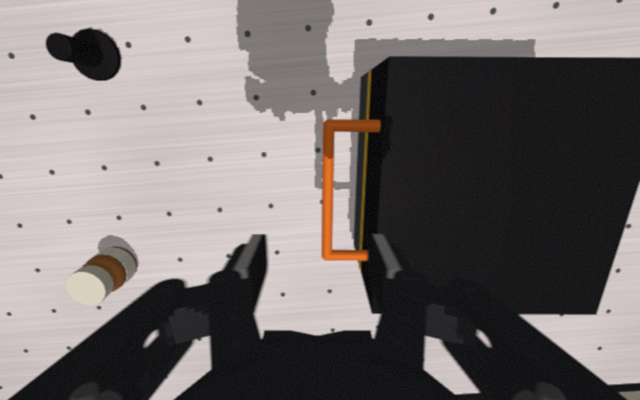

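The bar lies vertical in the wrist view at about (328,122)–(327,258). Its middle is within 2 px of the prediction, so the bar estimate holds.

```bash
python3 -m inch '[35,0,1.0,0,0,35,0,0,2,0,35,0,0,2,0,35,0,0,2,0,35,0,0,0,0]'
python3 -m inch '[35,0,0,2,0,35,0,0,2,0,35,0,0,2.2,0,35,0,0,0,0]'
python3 -m inch '[0,0,0,0,0,0,0,0,0,0,0,0,0,0,0,0,0,0,0,0,0,0,0,0,0]'
python3 - <<'E'
import numpy as np
p=np.array([0,0])
for th in np.arange(.08,1.7,.08):
    q=np.array([252-252*np.cos(th)+55*np.sin(th),252*np.sin(th)+55*np.cos(th)-55])/10
    print(round(th,2),np.round(q-p,2),np.round(q,2)); p=q
E
```

```text
t: 4.13
position: [0.5593, -0.0627, 0.1682]
eef_rot: [-0.13, -3.134, -0.002]
force: [0.7, -0.1, 0.3]
width: 0.03
finger_force: 0.0
t: 4.47
position: [0.5596, -0.0626, 0.1069]
eef_rot: [-0.129, -3.135, -0.002]
force: [-1.0, -0.5, 0.3]
width: 0.03
finger_force: 0.0
t: 4.88
position: [0.5618, -0.0634, 0.1109]
eef_rot: [0.128, 3.137, -0.002]
force: [-4.2, -4.1, 7.0]
width: 0.0077
finger_force: 59.2
0.08 [0.52 2.  ] [0.52 2.  ]
0.16 [0.68 1.95] [1.2  3.94]
0.24 [0.83 1.89] [2.03 5.83]
0.32 [0.98 1.82] [3.01 7.65]
0.4 [1.12 1.73] [4.13 9.38]
0.48 [1.26 1.64] [ 5.39 11.02]
0.56 [1.38 1.53] [ 6.77 12.55]
0.64 [1.5  1.42] [ 8.27 13.96]
0.72 [1.61 1.29] [ 9.88 15.25]
0.8 [1.71 1.16] [11.59 16.41]
0.88 [1.79 1.02] [13.38 17.43]
0.96 [1.87 0.87] [15.25 18.3 ]
1.04 [1.93 0.72] [17.19 19.02]
1.12 [1.98 0.56] [19.17 19.58]
1.2 [2.02 0.4 ] [21.19 19.98]
1.28 [2.05 0.24] [23.24 20.22]
1.36 [2.06 0.07] [25.31 20.29]
1.44 [ 2.06 -0.09] [27.37 20.2 ]
1.52 [ 2.05 -0.26] [29.41 19.95]
1.6 [ 2.02 -0.42] [31.43 19.53]
1.68 [ 1.98 -0.58] [33.41 18.95]
```

```bash
python3 -m inch '[0,0,0.52,-2.0,0,0,0,0.68,-1.95,0,0,0,0.83,-1.89,0,0,0,0.98,-1.82,0,0,0,0,0,0]'
python3 - <<'E'
from h import *
c=capture("scene");cv2.imwrite("pics/s1.png",cv2.resize(c["image"][100:300,200:460],None,fx=2.5,fy=2.5)[:,:,::-1])
E
```

```text
t: 5.3
position: [0.5645, -0.0325, 0.1903]
eef_rot: [0.126, 3.134, -0.004]
force: [-4.5, -9.0, 4.4]
width: 0.0073
finger_force: 59.3
```

View pics/s1.png

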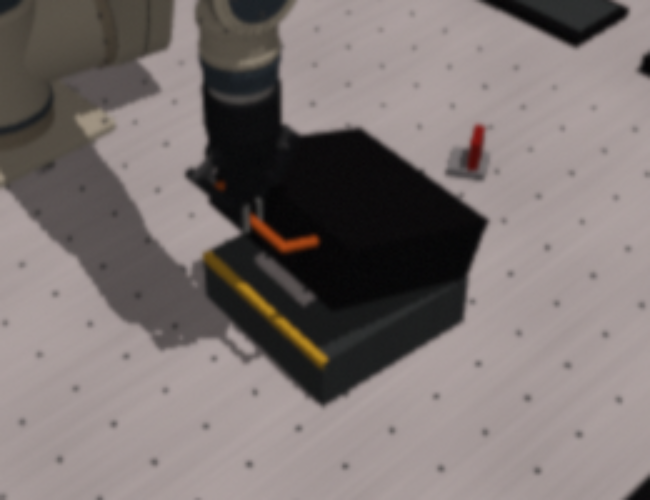

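The hood is lifting, with the bar held between the fingers and the plate visible underneath. I'll carry on along the arc.

```bash
python3 -m inch '[0,0,1.12,-1.73,0,0,0,1.26,-1.64,0,0,0,1.38,-1.53,0,0,0,1.5,-1.42,0,0,0,0,0,0]'
python3 -m inch '[0,0,1.61,-1.29,0,0,0,1.71,-1.16,0,0,0,1.79,-1.02,0,0,0,1.87,-0.87,0,0,0,0,0,0]'
```

```text
t: 5.77
position: [0.5691, 0.02, 0.254]
eef_rot: [0.126, 3.132, -0.005]
force: [-4.2, -12.6, 14.4]
width: 0.0075
finger_force: 60.7
t: 6.18
position: [0.5752, 0.0911, 0.2968]
eef_rot: [0.125, 3.131, 0.0]
force: [-0.6, -7.7, 15.0]
width: 0.0077
finger_force: 63.0
```

```bash
python3 -m inch '[0,0,1.93,-0.72,0,0,0,1.98,-0.56,0,0,0,2.02,-0.4,0,0,0,2.05,-0.24,0,0,0,0,0,0]'
python3 -m inch '[0,0,2.06,-0.07,0,0,0,2.06,0.09,0,0,0,2.05,0.26,0,0,0,2.02,0.42,0,0,0,0,0,0]'
```

```text
t: 6.6
position: [0.5816, 0.172, 0.3145]
eef_rot: [0.124, 3.132, 0.004]
force: [3.3, -0.4, 12.3]
width: 0.0075
finger_force: 63.6
t: 7.02
position: [0.5882, 0.2543, 0.3058]
eef_rot: [0.123, 3.134, 0.006]
force: [7.6, 2.6, 6.8]
width: 0.0073
finger_force: 63.7
```

```bash
python3 -m inch '[40,0,0,0,0,40,0,0,0,0,40,0,0,-2,0,40,0,0,-2,0,40,0,0,-2,0]'
python3 -m inch '[40,0,0,-1,0,60,0,-3,0,0,60,0,-4,0,0,60,0,-4,0,0,60,0,-4,0,0]'
python3 -m inch '[60,0,-4,0,0,60,0,-3,0,0,60,0,0,0,0]'
python3 - <<'E'
from h import *
np.set_printoptions(precision=4,suppress=True)
st=read_state();c=capture("wrist");cv2.imwrite("pics/w2.png",c["image"][:,:,::-1])
print(st["position"]); im=cv2.cvtColor(c["image"],cv2.COLOR_RGB2HSV)
E
```

```text
t: 7.43
position: [0.5861, 0.2502, 0.3657]
eef_rot: [-0.127, -3.138, -0.0]
force: [0.6, 0.3, -0.0]
width: 0.0342
finger_force: 0.0
t: 7.85
position: [0.5737, 0.0996, 0.3749]
eef_rot: [0.126, 3.139, 0.0]
force: [0.8, -0.2, -0.2]
width: 0.0511
finger_force: 0.0
t: 8.1
position: [0.5681, 0.0263, 0.3752]
eef_rot: [0.135, 3.138, -0.002]
force: [-0.1, 0.2, -1.1]
width: 0.0508
finger_force: 0.0
[0.5681 0.0263 0.3752]
```

View pics/w2.png

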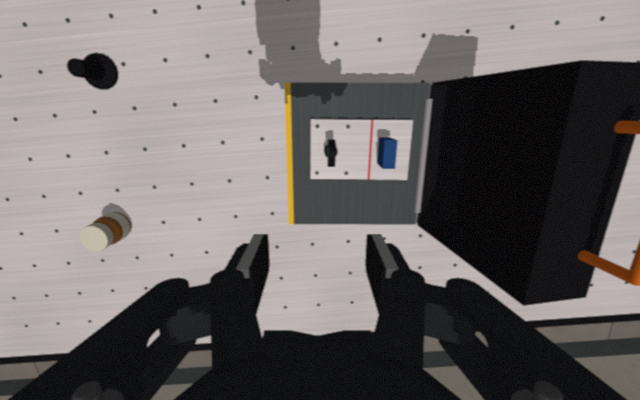

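The hood is open. The yellow front edge runs from (286,82) to (291,223) and the red line from (372,120) to (369,180). The plate spans about (310,119)–(412,180), with the block top near (388,153).

Run:
```python
from h import *
np.set_printoptions(precision=4,suppress=True)
st=read_state();c=capture("wrist"); x0,y0,k=270,70,4
im=c["image"][70:220,270:450];cv2.imwrite("pics/w3.png",cv2.resize(im,None,fx=k,fy=k,interpolation=cv2.INTER_CUBIC)[:,:,::-1])
```

```text
(no output)
```

View pics/w3.png

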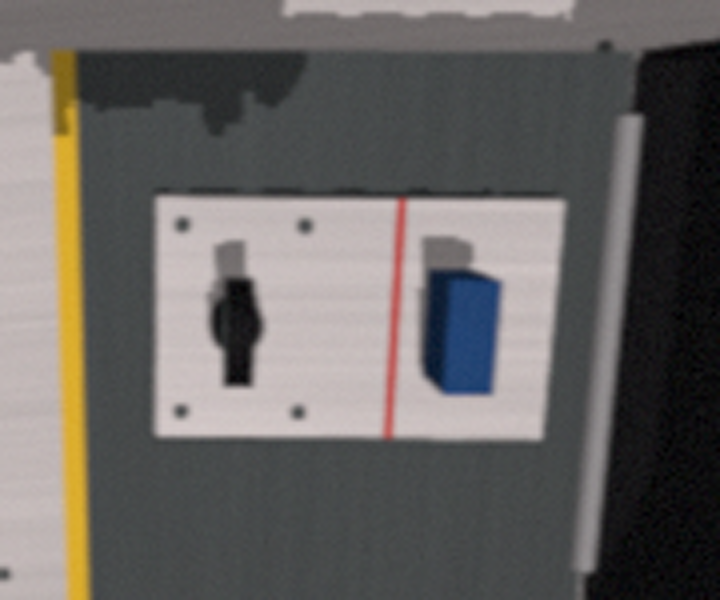

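Run:
```python
from h import *
np.set_printoptions(precision=4,suppress=True)
st=read_state();c=capture("wrist"); f=lambda u,v:(270+u/4,70+v/4)
T=R.from_rotvec(st["eef_rot"]).as_matrix(); tcp=st["position"]; print(tcp)
def g(n,z,*p):
    P=[onplane(c,f(*q),z,st) for q in p]
    L=[T.T@(q-tcp)*100 for q in P]
    print(n,np.mean(P,0),"tool cm",np.mean(L,0)); print(np.array(L)[:,:2]); return P
e=g("edge",.07,(55,100),(69,590)); r=g("red",.08,(402,200),(388,437))
pl=g("plate",.08,(155,197),(566,200),(543,440),(155,437)); b=g("blocktop",.12,(446,274),(500,283),(493,393),(441,393))
for P in(e,r): d=P[0]-P[1]; print(np.arctan2(d[1],d[0]))
```

```text
[0.5685 0.0299 0.3751]
edge [ 0.5696 -0.0178  0.07  ] tool cm [-0.5019 -4.7599 30.5127]
[[  9.0583  -4.7263]
 [-10.0622  -4.7936]]
red [0.5644 0.1097 0.08  ] tool cm [ 1.0853  7.9031 29.5185]
[[ 5.538   7.9477]
 [-3.3675  7.8585]]
plate [0.5632 0.0947 0.08  ] tool cm [ 1.0843  6.3941 29.5178]
[[ 5.6565 -1.0811]
 [ 5.5299 13.947 ]
 [-3.4974 13.8753]
 [-3.3518 -1.1649]]
blocktop [0.5654 0.1286 0.12  ] tool cm [ 1.1438  9.7936 25.5194]
[[ 3.266   8.8395]
 [ 2.9621 10.689 ]
 [-0.828  10.7286]
 [-0.825   8.9175]]
3.054200124143243
3.0477101089255423
```

```bash
python3 -m inch '[50,0.55,3.3,0,0,50,0.55,3.3,0,0,50,0,3.25,0,0,50,0,0,3.5,0,50,0,0,3.5,0]'
python3 -m inch '[50,0,0,3.5,0,50,0,0,3.5,0,50,0,0,3.5,0,50,0,0,3.5,0,50,0,0,0,0]'
python3 - <<'E'
from h import *
np.set_printoptions(precision=4,suppress=True)
st=read_state();c=capture("wrist");cv2.imwrite("pics/w4.png",c["image"][:,:,::-1])
print(st["position"],st["width"])
E
```

```text
t: 8.67
position: [0.5665, 0.1339, 0.3054]
eef_rot: [0.119, 3.135, 0.002]
force: [1.0, 0.7, -0.0]
width: 0.0428
finger_force: 0.0
t: 9.08
position: [0.5623, 0.1316, 0.1583]
eef_rot: [-0.123, -3.129, 0.001]
force: [-0.5, 0.4, -0.1]
width: 0.043
finger_force: 0.0
[0.5623 0.1316 0.1583] 0.04304915466818461
```

View pics/w4.png

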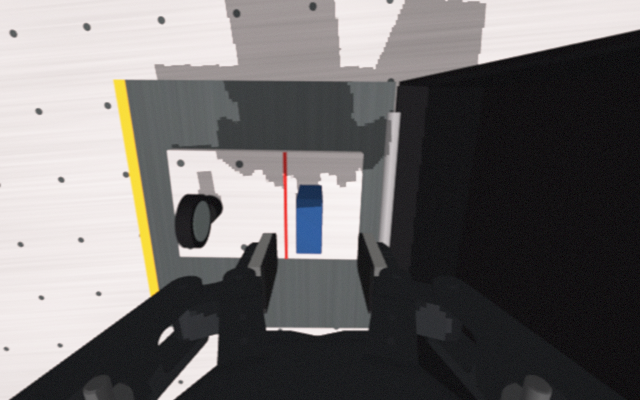

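The block top spans (297,205)–(322,253), the red line runs from (285,152) to (286,258), and the yellow outer edge from (115,80) to (153,293).

Run:
```python
from h import *
np.set_printoptions(precision=4,suppress=True)
st=read_state();c=capture("wrist")
T=R.from_rotvec(st["eef_rot"]).as_matrix(); tcp=st["position"]
for n,z,P in(("edge",.07,[(115,80),(153,293)]),("red",.08,[(285,152),(286,258)]),("block",.12,[(297,206),(322,206),(322,253),(297,253)])):
    W=np.array([onplane(c,q,z,st) for q in P]); L=(W-tcp)@T*100
    print(n,W.mean(0),L.mean(0),"\n",L[:,:2])
```

```text
edge [ 0.5513 -0.0204  0.07  ] [ -0.0125 -15.23     9.2308] 
 [[  9.3021 -15.2024]
 [ -9.3271 -15.2577]]
red [0.5672 0.1062 0.08  ] [-0.5895 -2.4912  8.2173] 
 [[ 3.979  -2.3893]
 [-5.158  -2.5931]]
block [0.5714 0.1265 0.12  ] [-0.8169 -0.4367  4.2142] 
 [[ 0.9319 -1.2625]
 [ 0.9294  0.4185]
 [-2.5658  0.4308]
 [-2.563  -1.3335]]
```

```bash
python3 -m inch '[50,-0.7,-0.45,0,0,50,0,0,2.3,0,50,0,0,2.4,0,50,0,0,2.3,0,50,0,0,0,0]'
python3 -m inch '[0,0,0,0,0,0,0,0,0,0,0,0,0,0,0,0,0,0,0,0,0,0,0,0,0]'
python3 -m inch '[0,0,0,0,0]'
```

```text
t: 9.6
position: [0.5725, 0.1251, 0.0933]
eef_rot: [-0.127, -3.137, 0.0]
force: [-1.3, -0.5, -0.5]
width: 0.0427
finger_force: 0.0
t: 10.02
position: [0.5742, 0.1253, 0.0974]
eef_rot: [0.127, 3.134, 0.001]
force: [0.7, -0.1, 6.9]
width: 0.017
finger_force: 60.0
t: 10.1
position: [0.5742, 0.1253, 0.0975]
eef_rot: [0.127, 3.134, 0.001]
force: [-0.4, -0.9, 6.9]
width: 0.0167
finger_force: 60.0
```

```bash
python3 -m inch '[0,0,-0.6,0,0,0,0,-1,0,0,0,0,-1.2,0,0,0,0,-1.2,0,0,0,0,-1,0,0]'
python3 -m inch '[0,0,-1,0,0,0,0,-1,0,0,0,0,-1,0,0,0,0,-1,0,0,0,0,0,0,0]'
python3 -m inch '[0,0,-1,0,0,0,0,-1,0,0,0,0,-0.6,0,0,0,0,0,0,0,0,0,0,0,0]'
python3 - <<'E'
from h import *
np.set_printoptions(precision=4,suppress=True)
st=read_state();c=capture("wrist");cv2.imwrite("pics/w5.png",c["image"][:,:,::-1])
print(st["position"],st["width"])
E
```

```text
t: 10.52
position: [0.5701, 0.0759, 0.0975]
eef_rot: [0.125, 3.134, 0.003]
force: [0.9, 5.8, 6.4]
width: 0.0167
finger_force: 59.9
t: 10.93
position: [0.5668, 0.0345, 0.0975]
eef_rot: [0.128, 3.134, -0.0]
force: [0.0, -2.4, 6.6]
width: 0.0168
finger_force: 60.0
t: 11.35
position: [0.5648, 0.0091, 0.0974]
eef_rot: [0.127, 3.134, -0.001]
force: [0.4, -1.5, 6.7]
width: 0.017
finger_force: 60.0
[0.5648 0.0091 0.0974] 0.01695984200886276
```

View pics/w5.png

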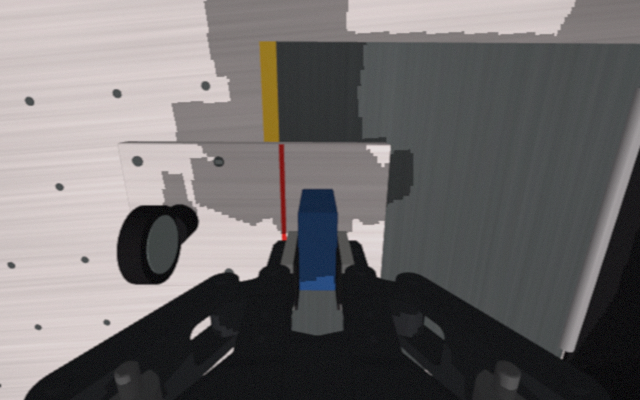

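The yellow outer edge runs from (260,42) to (264,142) and the red line from (282,145) to (285,238), so the line is still slightly short of the edge.

Run:
```python
from h import *
np.set_printoptions(precision=4,suppress=True)
st=read_state();c=capture("wrist")
T=R.from_rotvec(st["eef_rot"]).as_matrix(); tcp=st["position"]
im=c["image"].astype(int); r,g,b=im[...,0],im[...,1],im[...,2]
for v in (60,90,120): 
    u=np.where((r[v]-b[v]>60)&(g[v]-b[v]>40))[0]; print("yel",v,u.min(),u.max())
for v in (160,190,210):
    u=np.where((r[v]-b[v]>60)&(r[v]-g[v]>60))[0]; print("red",v,u.min(),u.max())
for n,z,P in(("edge",.07,[(260,42),(264,142)]),("edge_in",.07,[(277,42),(279,142)]),("red",.08,[(282,145),(285,238)])):
    W=np.array([onplane(c,q,z,st) for q in P]); L=(W-tcp)@T*100
    print(n,W.mean(0),L.mean(0),"\n",L[:,:2])
```

```text
yel 60 260 276
yel 90 262 277
yel 120 263 278
red 160 279 283
red 190 280 284
red 210 281 285
edge [ 0.483  -0.0139  0.07  ] [ 7.9828 -2.9513  2.7081] 
 [[10.5987 -2.9164]
 [ 5.3668 -2.9862]]
edge_in [ 0.4837 -0.0051  0.07  ] [ 7.9817 -2.0682  2.7077] 
 [[10.5977 -2.0193]
 [ 5.3656 -2.117 ]]
red [ 0.5382 -0.0072  0.08  ] [ 2.5306 -1.8406  1.7336] 
 [[ 5.3146 -1.831 ]
 [-0.2535 -1.8502]]
```

```bash
python3 -m inch '[0,0,-0.3,0,0,0,0,-0.4,0,0,0,0,-0.36,0,0,0,0,0,0,0,0,0,0,0,0]'
python3 -m inch '[0,0,0,0,0,0,0,0,0,0,0,0,0,0,0]'
python3 - <<'E'
from h import *
np.set_printoptions(precision=4,suppress=True)
st=read_state();c=capture("wrist");cv2.imwrite("pics/w6.png",c["image"][:,:,::-1])
T=R.from_rotvec(st["eef_rot"]).as_matrix(); tcp=st["position"];print(tcp)
im=c["image"].astype(int); r,g,b=im[...,0],im[...,1],im[...,2]
pt=lambda u,v,z:(T.T@(onplane(c,(u,v),z,st)-tcp)*100)[:2]
for v in (60,90,120): 
    u=np.where((r[v]-b[v]>60)&(g[v]-b[v]>40))[0]; print("yel",v,u.min(),u.max(),pt(u.min(),v,.07),pt(u.max()+1,v,.07))
for v in (160,190,210):
    u=np.where((r[v]-b[v]>60)&(r[v]-g[v]>60))[0]; print("red",v,u.min(),u.max(),pt(u.mean(),v,.08))
s=capture("scene")["image"][80:320,180:480]; cv2.imwrite("pics/s2.png",cv2.resize(s,None,fx=2.5,fy=2.5,interpolation=cv2.INTER_CUBIC)[:,:,::-1])
E
```

```text
t: 11.87
position: [0.564, -0.0005, 0.0975]
eef_rot: [0.126, 3.134, 0.002]
force: [0.2, 3.4, 7.7]
width: 0.0167
finger_force: 60.1
t: 12.12
position: [0.564, -0.0005, 0.0975]
eef_rot: [0.126, 3.134, 0.001]
force: [0.5, 3.3, 8.2]
width: 0.0168
finger_force: 60.1
[ 0.564  -0.0005  0.0975]
yel 60 279 294 [ 9.7254 -1.9471] [ 9.7246 -1.0892]
yel 90 279 294 [ 8.2078 -2.0061] [ 8.2068 -1.1241]
yel 120 280 295 [ 6.6028 -2.0118] [ 6.6015 -1.1044]
red 160 280 283 [ 4.4869 -1.8881]
red 190 281 284 [ 2.7541 -1.8939]
red 210 281 284 [ 1.5383 -1.937 ]
```

View pics/s2.png

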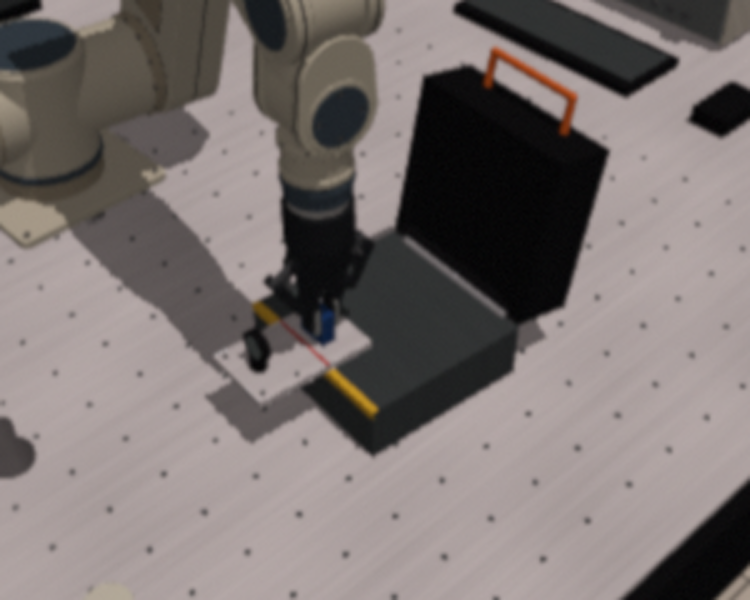

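The scene view shows the hood resting open and the plate level. The red line at (280,320)–(330,365) lies along the yellow edge, within about 1 mm by the wrist measurement.

```bash
python3 -c "
from station import *
print(close_job())"
```

```text
the job is handed in; nothing more can be done
None
```

I handed the job in at about 12 s on the robot's clock; no verdict came back. The hood looks open against its stop, and the plate is held level with its red line about 1 mm from the front edge by the wrist camera. I didn't touch the other objects.

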